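Trace the guide seam with a stylus and hold the derailleur cage arm wound to its stop

TASK

Take the blue-handled stylus out of its wooden stand and set its ball tip down into the open start of the guide channel on the derailleur fixture, between the two dark rails. Guide the tip slowly along the channel (under 5 cm a second), down the straight part and on round the bend, so that its shank meets the sprung cage arm and winds it forward against its spring until the arm is fully at its stop by the red post, without forcing it or letting it snap back, and without the fingers touching the arm. Finish there while still holding: stylus in the grip, tip in the channel, arm pressed against its stop; leave everything else on the desk where it is.

Things in the scene. Friction and masses are not known exactly. Their poses are not given: they have to be found in the camera images.
- stylus: Upright stylus, 113 mm long, 60 g. Heights over its red 6 mm ball tip: 8 mm shank to 50 mm, 22 mm round collar 50 to 54, blue square handle 16 x 16 mm from 54 to 110. Origin at the lowest point of the tip, z up along the stylus, x and y square to the handle's flats. It stands upright in the stand, collar on the stand's top, tip 6 mm above the desk.
- stylus_tip (a point): Lowest point of the stylus's ball tip (the stylus's origin).
- stand: Wooden block 64 x 64 x 56 mm with an 11 mm hole through its middle in which the stylus stands; fixed to the desk. Origin at the centre of its underside.
- fixture: Fixed aluminium plate 160 (x) x 200 (y) x 12 mm; origin at the centre of its underside, on the desk. On it a channel 14 mm wide, open at both ends, between two dark rails 8 mm high (tops 20 mm above the desk): straight, then an arc of 70 mm radius about the pivot. Pivot body and hanger rise to 53 mm above the desk; black rest post and red stop post (10 mm thick) to 40 mm.
- seam_start (a point): Point on the channel's floor, on its centre line, 12 mm inside its open straight end: where the tip is to be set down.
- seam_middle (a point): Point on the channel's floor half way down the straight part, 28 mm from seam_start.
- seam_bend (a point): Point on the channel's floor where the straight part passes without a kink into the arc, 56 mm from seam_start. This is a = -0.9 rad on the arc, whose centre line is pivot + 0.070*(-cos a, -sin a) in the fixture's own x, y (m); the arc channel ends at a = +0.62. The posts stand 45 mm from the pivot, inside the arc.
- pivot (a point): Point on the pivot axis of the cage arm (vertical), at the height of the plate's top.
- cage_arm (a joint): Cage arm angle, rad: 0 at rest, grows anticlockwise from above, 1.0 at its stop. Its centre line points to a = -0.5 + joint (a as at seam_bend), over the channel, 24 to 38 mm above the desk. The arm is a bar 16 mm wide: the 8 mm shank in the arc meets it 12 mm (0.17 rad) before its centre line. The spring asks about 2 N there at rest, 4.5 N at the stop; let go, it snaps back.
- cage_arm_wheel (a point): Centre of the black toothed wheel (28 mm) at the end of the cage arm, 100 mm from the pivot, 31 mm above the desk.
- brass_ring: Loose brass-coloured ring, 36 mm across, 20 mm high, loose, behind the computer mouse (112 x 62 x 39 mm, fixed); leave alone.
- oil_bottle: Small amber bottle with dropper cap, 34 mm across, 102 mm high, loose, at the right of the desk; leave alone.
- v_block: Loose steel V-block 45 x 40 x 32 mm, left of the fixture; leave alone.

How it is judged:
By the outcome, as a careful person would: the job done as asked, in the order asked, and still so for the second after the job is handed in, while the arm keeps its last pose, push and grip.
It also fails if it takes over 51 s, if anything falls off the work surface, if the arm or the gripper's body presses on something with over 40 N, if the wrist force passes 120 N, or if a joint passes its speed limit or range.

ROBOT

A 6-joint arm with a two-finger parallel gripper is mounted at the origin on a cart in front of the work surface, level with it; the furniture and walls round the work are solid. World frame = base frame: x ahead of the robot, y to its left, z up, the work surface at z = 0. Lengths are in m, angles in rad, forces in N, time in s.
With the tool pointing down it reaches from about 0.15 to 0.775 m from the base axis. Payload 6.1 kg.
Tool frame: the origin (TCP) lies midway between the tips of the shut fingers; the grasp point (between the pads) lies 19 mm behind it (robot.grip_point_offset is the distance from the TCP to the grasp point, in m); z points along the fingers, y is the direction in which the jaws open and shut (so a half turn about z gives the same grasp; the last joint's range is limited). The gripper opens to 85 mm and grips with 20 to 120 N. Pads are 22 mm wide; open, the fingers measure 114 mm over their backs; the gripper's body (76 mm by 85 mm) begins 54 mm behind the grasp point. The pads swing forward as they close: fully open they stand 13 mm farther back than shut.
Start: joints at [-1.125, 0.126, -0.04, 1.405, 0, 1.571], TCP at [0.226, -0.474, 0.231] pointing down, gripper open.
Joint ranges: [-2.72, 2.72], [-0.95, 1.95], [-1.27, 1.35], [-1.78, 2.02], [-1.46, 1.47], [-3.14, 3.14]. Speed limits (rad/s): [2.39, 2.39, 3.01, 3.14, 3.14, 3.14].

INTERFACE

Orientations are given as [roll, pitch, yaw] about the fixed x, y, z axes, in that order (R = Rz(yaw) Ry(pitch) Rx(roll)).
In Python, from rig import robot, snapshot, camera_params, workorder gives the robot as it stands.
- The arm moves only by the tool send_rows, never from a script. Its argument "moves" is a list of rows, each a list of 7 numbers: the shift along the tool's x, y, z in m, then the turn, a rotation vector about the tool's x, y, z in degrees, then the opening, from -1 (shut) to 1 (fully open). In form: [[tx, ty, tz, wx, wy, wz, gripper], ...]. A call has 1 to 5 rows; each row shifts and turns the commanded pose from where the row before left it, along the tool's axes as they then stand; what a row does not reach is not made up. A row lasts 1/12 s, in which the tool goes at most 41.7 mm and 7.16 degrees, less where a joint would pass 70% of its speed; a pose out of reach is approached as far as the arm can. A call with a gripper value outside its range is refused whole. The fingers move at their own pace and stop on an object; "newtons" is the grip in N (left out, the last holds). Time passes only in rows, so rows that do not move let the fingers close. It gives the time, the measured TCP pose, the force and the opening at its end, in the units of the state.
- robot.read_state(): the state, without advancing time (a new reading comes with each control period).
- snapshot(name): name is "scene" or "top" or "wrist"; returns the picture (480x640x3 uint8, red, green, blue); there is no depth.
- camera_params(name): a dict with "fx", "fy", "cx", "cy" (pixels), "k1" (the pictures are not rectified: a ray, as slopes to the right and down, at radius r is drawn at 1 + k1 r^2 times it, then the intrinsics apply), "R" (3x3) and "t" (3): a world point X has camera coordinates R X + t. Camera axes: x right, y down, z forward; pixel columns grow to the right and rows downward; lengths in m; the calibration is good to about 2 mm. A picture is of the moment at which its call begins: read the wrist's pose just before it. camera_params takes no time and is no camera call; for the wrist camera it gives the pose at the moment of the call.
- workorder.sign_off(): hands the job in, once; it reports no verdict.
The state is a dict: "time_s": time; "joints": joint angles; "joint_vel": joint speeds; "joint_torque": joint torques, N m; "tool_pos": TCP position; "tcp_rot": TCP orientation; "contact_force": force on the tool from outside, world axes, zero at the start; "ft_torque": the same for the moment, N m; "opening": finger opening in m.
Only numpy, scipy, OpenCV 4.12 (cv2) and the standard library are available. Lean on these libraries where they do the work, as an engineer would, in place of code of your own. Each camera call takes 0.05 s, during which the arm holds its last target. There are 200 camera calls.

## Working session

There is one attempt and no reset: what is moved stays moved. The work goes in short steps, Python scripts to look and compute and a tool call to move; the robot and the scene stay as the last step left them, time stands still between calls to the robot, and variables do not carry over. Pictures are saved under pics/ and viewed, about 8 in all and at most 12, crops included, and the job is handed in when it is done.

Besides the shell and the picture viewer there is one more tool, called after ">>>" by a JSON object that holds its "name" and its "arguments", one argument or row to a line. send_rows: Moves the arm, as the interface text tells. Its arguments: {"type":"object","properties":{"moves":{"type":"array"},"newtons":{"type":"number"}},"required":["moves"]}

```bash
mkdir -p pics; ls; python3 - <<'E'
from rig import robot, snapshot, camera_params
import cv2
for n in ["scene","top"]:
    cv2.imwrite(f"pics/{n}0.png",snapshot(n)[:,:,::-1]); p=camera_params(n); print(n,p)
s=robot.read_state(); print(s, robot.grip_point_offset)
E
```

```text
pics
scene {'fx': 577.6906743693166, 'fy': 577.6906743693166, 'cx': 329.6695087839075, 'cy': 241.42311357014881, 'k1': -0.013267048968869537, 'R': array([[ 0.66375861, -0.74785662, -0.01161784],
       [-0.4354696 , -0.37377811, -0.81893599],
       [ 0.60810421,  0.54863503, -0.57376726]]), 't': array([-0.35716209,  0.30991751,  1.15768096])}
top {'fx': 464.8090719177123, 'fy': 464.8090719177123, 'cx': 312.2031536349001, 'cy': 244.86783717441293, 'k1': -0.020731480450417436, 'R': array([[ 0.08001497, -0.99676844,  0.00709118],
       [-0.9702171 , -0.07951141, -0.22881591],
       [ 0.2286403 ,  0.01142871, -0.97344388]]), 't': array([-0.02462564,  0.56775168,  1.05777355])}
{'time_s': 0.1, 'joints': array([-1.12501917e+00,  1.26298621e-01, -4.05058262e-02,  1.40541249e+00,
       -1.70678065e-06,  1.57075916e+00]), 'joint_vel': array([-0.00051335, -0.00149394,  0.00093701, -0.00042878,  0.00089356,
       -0.0006039 ]), 'joint_torque': array([ 3.51700728e-04, -4.36907530e+01,  3.53604913e+01,  1.37011759e-02,
        7.18743627e-05,  4.37328211e-06]), 'tool_pos': array([ 0.22619608, -0.47335591,  0.23061794]), 'tcp_rot': array([-3.14017204e+00,  1.65397393e-06,  4.45814330e-01]), 'contact_force': array([-0.46682652, -0.94376401, -1.23826872]), 'ft_torque': array([-0.01725685,  0.03145464, -0.00254059]), 'opening': 0.08531419029990724} 0.0187
```

View pics/top0.png

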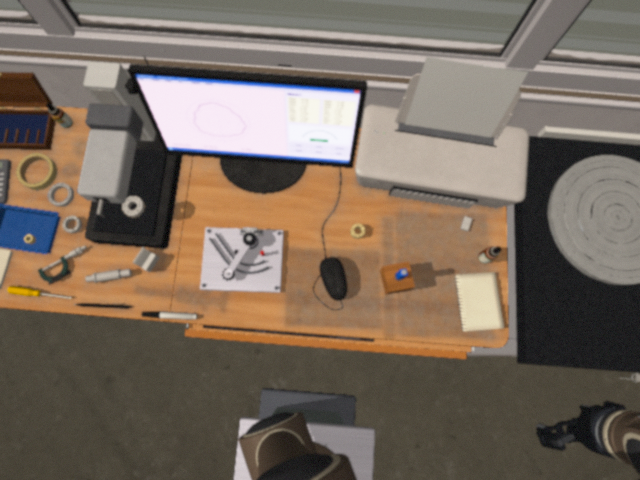

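View pics/scene0.png

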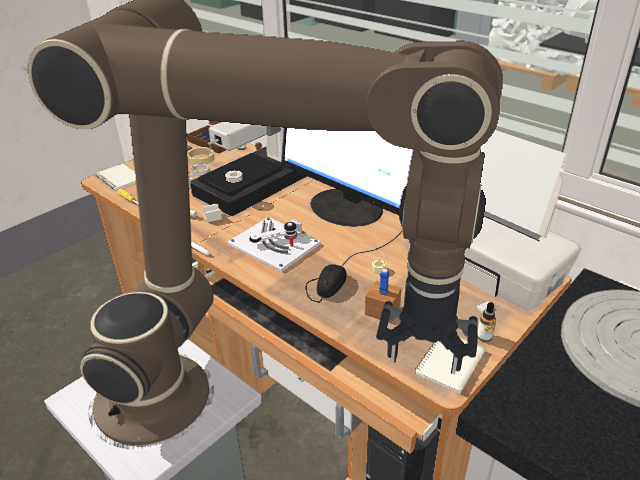

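The top view shows the stand at about (398,277), the stylus at (403,273) and the fixture at about (243,260). The scene view shows the handle at (384,280). I'll enlarge both.

```bash
cat > h.py <<'E'
import numpy as np, cv2
from rig import camera_params
def proj(P,X):
    c=np.atleast_2d(X)@P["R"].T+P["t"]; s=c[:,:2]/c[:,2:]
    s=s*(1+P["k1"]*(s**2).sum(1,keepdims=True))
    return s*[P["fx"],P["fy"]]+[P["cx"],P["cy"]]
def back(P,uv,z):
    d=(np.atleast_2d(uv)-[P["cx"],P["cy"]])/[P["fx"],P["fy"]]; s=d.copy()
    for _ in range(8): s=d/(1+P["k1"]*(s**2).sum(1,keepdims=True))
    r=np.c_[s,np.ones(len(s))]@P["R"]; o=-P["R"].T@P["t"]
    return o+r*((z-o[2])/r[:,2])[:,None]
def crop(im,u,v,w,h,W,H):
    return cv2.resize(im[v:v+h,u:u+w],(W,H),interpolation=cv2.INTER_CUBIC)
E
python3 - <<'E'
import cv2,numpy as np
from h import *
t=cv2.imread("pics/top0.png");s=cv2.imread("pics/scene0.png")
a=crop(t,193,215,100,86,700,600)
cv2.imwrite("pics/fix.png",a)
b=np.vstack([crop(t,375,250,60,45,400,300),crop(s,350,255,60,45,400,300)])
b=np.hstack([b,cv2.resize(crop(s,225,210,100,75,400,300),(400,300)),] ) if 0 else b
cv2.imwrite("pics/sty.png",b)
for n,uv in (("top",[[403,273],[398,277]]),): print(back(camera_params(n),uv,.11),back(camera_params(n),uv,.056))
P=camera_params("top"); print(back(P,[[207,228],[284,228],[283,292],[201,291]],.012))
E
```

```text
[[ 0.50848885 -0.191953    0.11      ]
 [ 0.4982884  -0.18085002  0.11      ]] [[ 0.51864956 -0.20226468  0.056     ]
 [ 0.5079244  -0.19059057  0.056     ]]
[[0.60274124 0.29365024 0.012     ]
 [0.61883222 0.09742392 0.012     ]
 [0.45508358 0.08448949 0.012     ]
 [0.44098443 0.28723717 0.012     ]]
```

View pics/fix.png

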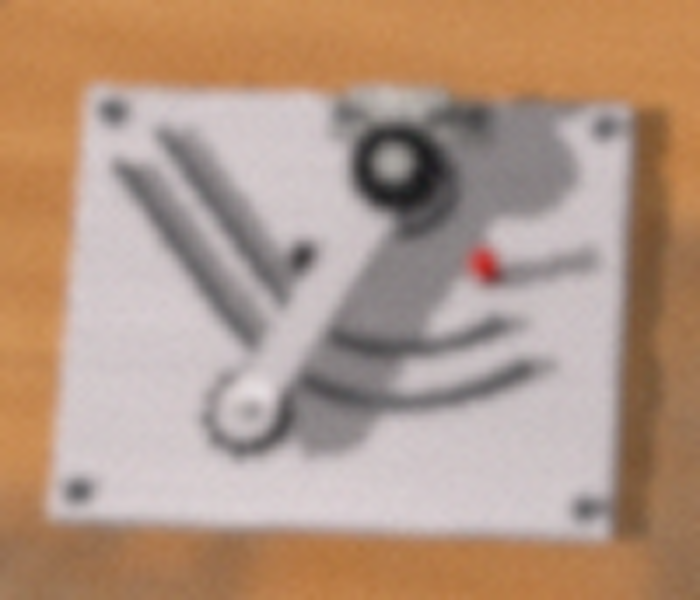

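View pics/sty.png

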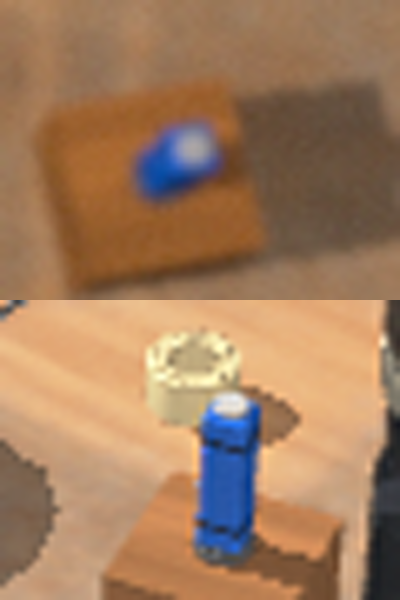

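Enlarged, the fixture shows the plate corners at crop (88,88), (632,105), (612,535) and (50,518), the pivot cap at (397,165), the wheel at (247,408) and the red post at (483,258). The stylus cap is at (195,148) in its crop. I'll fit the poses from these.

```bash
python3 - <<'E'
from h import *
P=camera_params("top")
f=lambda L:np.array(L)/7+[193,215]-.43
C=back(P,f([[88,88],[632,105],[612,535],[50,518]]),.012)[:,:2]
m=np.array([[.08,.1],[.08,-.1],[-.08,-.1],[-.08,.1]])
print(C, [np.linalg.norm(C[i]-C[i-1]) for i in range(4)])
U,S,Vt=np.linalg.svd((C-C.mean(0)).T@m); R=U@Vt; c=C.mean(0); print("fix",c,np.degrees(np.arctan2(R[1,0],R[0,0])), C-c-m@R.T)
for n,uv,z in (("piv",[397,165],.053),("wheel",[247,408],.036),("red",[483,255],.040)):
    w=back(P,f([uv]),z)[0,:2]; print(n,w,(w-c)@R)
g=lambda L:np.array(L)/6.667+[375,250]-.43
print("sty",back(P,g([[195,148]]),.116)); print("stand",back(P,g([[40,130],[228,80],[265,245],[78,288]]),.056))
S=camera_params("scene"); q=np.array([[233,405-300]])/6.667+[350,255]-.43; print("sty scene",back(S,q,.116))
W=camera_params("wrist"); print(-W["R"].T@W["t"],W["R"],W["fx"])
E
```

```text
[[0.60461191 0.29869186]
 [0.61445374 0.09994713]
 [0.45696    0.09213612]
 [0.4467309  0.29123081]] [np.float64(0.15805721052049979), np.float64(0.19898826655092502), np.float64(0.1576873158040468), np.float64(0.19935729301299385)]
fix [0.53068914 0.19550148] 2.843206050455882 [[-0.00101845 -0.00065476]
 [-0.00109722  0.00035431]
 [ 0.00121209  0.00047978]
 [ 0.00090358 -0.00017934]]
piv [0.57520699 0.17668327] [ 0.04352962 -0.02100326]
wheel [0.48790275 0.22183774] [-0.04142736  0.02842617]
red [0.54829423 0.14485054] [ 0.01507098 -0.05146185]
sty [[ 0.51035694 -0.19257196  0.116     ]]
stand [[ 0.523878   -0.14780564  0.056     ]
 [ 0.54787031 -0.21524522  0.056     ]
 [ 0.4885083  -0.23053892  0.056     ]
 [ 0.46761185 -0.16408009  0.056     ]]
sty scene [[ 0.50934558 -0.19182576  0.116     ]]
[ 0.29797063 -0.44051472  0.37221941] [[ 0.4321342  -0.90180679 -0.00213449]
 [-0.85746486 -0.4116169   0.30874836]
 [-0.27930996 -0.13159047 -0.95114136]] 396.36884440738083
```

Sizes agree to 1–2 mm and the arm angle reads −0.53 rad against −0.5, which is good. The stylus is at about (0.510, −0.192) from both cameras. Moving over it.

>>> {"name": "send_rows", "arguments": {
  "moves": [
    [0.0314,-0.0109,0,0,0,0,1],
    [0.0314,-0.0109,0,0,0,0,1],
    [0.0314,-0.0109,0,0,0,0,1],
    [0.0314,-0.0109,0,0,0,0,1],
    [0.0314,-0.0109,0,0,0,0,1]
  ],
  "newtons": 80
}}

```text
time_s: 0.52
tool_pos: [0.3451, -0.3555, 0.2309]
tcp_rot: [-3.141, 0.0, 0.445]
contact_force: [0.2, -0.4, -0.3]
opening: 0.0855
```

>>> {"name": "send_rows", "arguments": {
  "moves": [
    [0.0314,-0.0109,0,0,0,0,1],
    [0.0314,-0.0109,0,0,0,0,1],
    [0.0314,-0.0109,0,0,0,0,1],
    [0.0314,-0.0109,0,0,0,0,1],
    [0.0314,-0.0109,0,0,0,0,1]
  ]
}}

```text
time_s: 0.93
tool_pos: [0.4635, -0.2385, 0.231]
tcp_rot: [-3.141, 0.0, 0.446]
contact_force: [-0.2, -1.4, -0.3]
opening: 0.0856
```

>>> {"name": "send_rows", "arguments": {
  "moves": [
    [0.0314,-0.0109,0,0,0,0,1],
    [0.0314,-0.0109,0,0,0,0,1],
    [0,0,0,0,0,0,1],
    [0,0,0,0,0,0,1]
  ]
}}

```text
time_s: 1.27
tool_pos: [0.5106, -0.1919, 0.2305]
tcp_rot: [-3.141, 0.001, 0.449]
contact_force: [-0.1, -0.8, -0.0]
opening: 0.0857
```

```bash
cat > look.py <<'E'
import sys,pickle
from rig import robot,snapshot
from h import *
n=sys.argv[1]; s=robot.read_state(); P=camera_params("wrist"); cv2.imwrite(f"pics/{n}.png",snapshot("wrist")[:,:,::-1])
pickle.dump((s,P),open(n+".pkl","wb")); print(s["time_s"],s["tool_pos"],s["tcp_rot"],s["contact_force"],s["opening"])
E
python3 look.py w1
```

```text
1.2667 [ 0.51061296 -0.19186199  0.23047676] [-3.14060571e+00  1.15610116e-03  4.48916300e-01] [-0.14157226 -0.79570427 -0.03358558] 0.08573012077128751
```

View pics/w1.png

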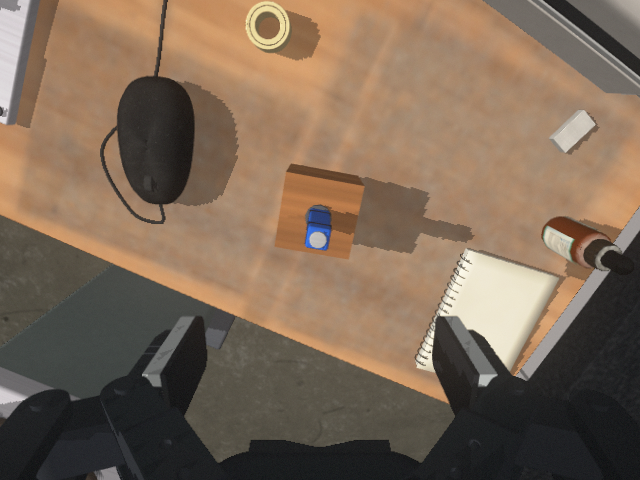

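The wrist view shows the stylus cap at (318,240), with the handle nearly square to the image. I'll measure the handle's yaw on the blue pixels.

```bash
python3 - <<'E'
from h import *; import pickle
s,P=pickle.load(open("w1.pkl","rb")); im=cv2.imread("pics/w1.png")
hsv=cv2.cvtColor(im,cv2.COLOR_BGR2HSV); r=im[215:262,290:350]; 
print(back(P,[[318,240]],.116), back(P,[[318,240]],.119))
# stand top corners
print(back(P,[[289,173],[364,184],[350,258],[275,246]],.056))
cv2.imwrite("pics/c1.png",crop(im,290,195,60,66,545,600))
E
```

```text
[[ 0.50827016 -0.19303219  0.116     ]] [[ 0.50913887 -0.1926292   0.119     ]]
[[ 0.53119312 -0.15610186  0.056     ]
 [ 0.54935105 -0.2138178   0.056     ]
 [ 0.48827462 -0.23252826  0.056     ]
 [ 0.47036543 -0.17081841  0.056     ]]
```

View pics/c1.png

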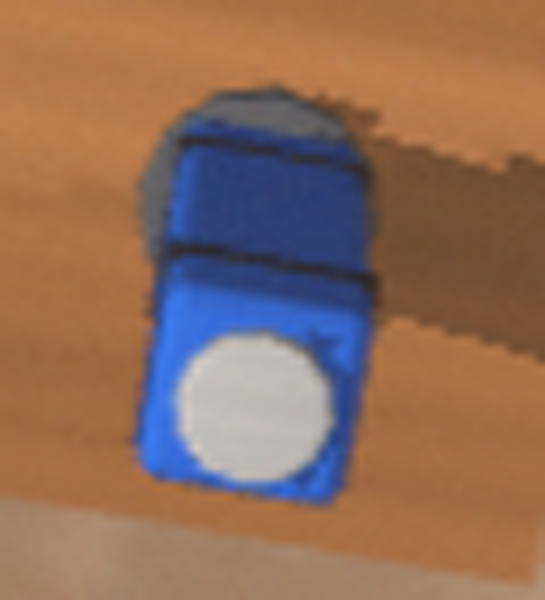

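```bash
python3 - <<'E'
from h import *; import pickle
s,P=pickle.load(open("w1.pkl","rb"))
q=np.array([[165,280],[370,305],[340,500],[140,470]])/9.083+[290,195]-.45
C=back(P,q,.116); print(C,C.mean(0)); 
for i,j in((3,0),(2,1),(1,0),(2,3)): d=C[j]-C[i]; print(np.degrees(np.arctan2(d[1],d[0])),np.linalg.norm(d))
print(back(P,[np.array([253,407])/9.083+[290,195]-.45],.119))
E
```

```text
[[ 0.51453387 -0.18236595  0.116     ]
 [ 0.5193979  -0.19682548  0.116     ]
 [ 0.50474166 -0.20154508  0.116     ]
 [ 0.50034499 -0.18698934  0.116     ]] [ 0.5097546  -0.19193146  0.116     ]
18.047974174428123 0.01492313117268946
17.849572010665124 0.01539739978080398
108.59238382254854 0.015255713530265247
106.80731619124603 0.015205271867629745
[[ 0.50937103 -0.19207452  0.119     ]]
```

Handle yaw is 17.9° and its centre is (0.5096, −0.192), with faces measuring 15.2 mm against 16 mm true. Aligning, then descending to grasp at about 88 mm up the stylus.

>>> {"name": "send_rows", "arguments": {
  "moves": [
    [-0.001,0,0.025,0,0,3.9,1],
    [0,0,0.035,0,0,3.9,1],
    [0,0,0.035,0,0,0,1],
    [0,0,0.035,0,0,0,1],
    [0,0,0.0275,0,0,0,1]
  ]
}}

```text
time_s: 1.73
tool_pos: [0.5069, -0.1944, 0.0714]
tcp_rot: [-3.141, 0.002, 0.308]
contact_force: [0.1, -0.4, 0.2]
opening: 0.0857
```

>>> {"name": "send_rows", "arguments": {
  "moves": [
    [0,0,0,0,0,0,1],
    [0,0,0,0,0,0,0],
    [0,0,0,0,0,0,-1],
    [0,0,0,0,0,0,-1],
    [0,0,0,0,0,0,-1]
  ]
}}

```text
time_s: 2.15
tool_pos: [0.5103, -0.1944, 0.0761]
tcp_rot: [3.139, -0.003, 0.309]
contact_force: [-0.5, -0.3, -0.3]
opening: 0.0385
```

>>> {"name": "send_rows", "arguments": {
  "moves": [
    [0,0,0,0,0,0,-1],
    [0,0,0,0,0,0,-1],
    [0,0,0,0,0,0,-1],
    [0,0,0,0,0,0,-1],
    [0,0,0,0,0,0,-1]
  ]
}}

```text
time_s: 2.57
tool_pos: [0.5096, -0.1935, 0.075]
tcp_rot: [3.141, -0.002, 0.31]
contact_force: [-1.7, 1.6, 7.1]
opening: 0.0152
```

Gripped with the opening at 15.2 mm. Lifting straight out.

>>> {"name": "send_rows", "arguments": {
  "moves": [
    [0,0,-0.008,0,0,0,-1],
    [0,0,-0.014,0,0,0,-1],
    [0,0,-0.02,0,0,0,-1],
    [0,0,-0.02,0,0,0,-1],
    [0,0,-0.02,0,0,0,-1]
  ]
}}

```text
time_s: 2.98
tool_pos: [0.5088, -0.1936, 0.1569]
tcp_rot: [3.142, 0.001, 0.31]
contact_force: [0.3, 0.6, 0.1]
opening: 0.015
```

>>> {"name": "send_rows", "arguments": {
  "moves": [
    [0,0,-0.018,0,0,0,-1],
    [0,0,-0.01,0,0,0,-1],
    [0,0,0,0,0,0,-1]
  ]
}}

```text
time_s: 3.23
tool_pos: [0.5102, -0.1941, 0.1864]
tcp_rot: [3.139, -0.003, 0.31]
contact_force: [-0.7, -0.5, -0.3]
opening: 0.0145
```

```bash
cat > plan.py <<'E'
import numpy as np
from rig import robot
F=np.array([.5307,.1955]); y=np.radians(2.84); R=np.array([[np.cos(y),-np.sin(y)],[np.sin(y),np.cos(y)]])
PIV=F+R@[.0425,-.0215]
def arc(a): return PIV+R@(.07*np.array([-np.cos(a),-np.sin(a)]))
bend=arc(-.9); start=bend-.056*R@np.array([np.sin(-.9),-np.cos(-.9)])
E
python3 - <<'E'
from plan import *
s=robot.read_state(); print(s["tool_pos"],s["tcp_rot"],s["contact_force"],s["opening"],s["time_s"]); print(PIV,start,bend,arc(.33))
from scipy.spatial.transform import Rotation as Ro
M=Ro.from_euler("xyz",s["tcp_rot"]).as_matrix(); print(M.T@np.r_[start-s["tool_pos"][:2],0], M.T@np.r_[start-s["tool_pos"][:2],0]/14)
E
```

```text
[ 0.5101675  -0.19407479  0.18644853] [ 3.13888075e+00 -3.10461045e-03  3.09750866e-01] [-0.70130263 -0.51529051 -0.27442658] 0.01454234761172615 3.2333
[0.57421306 0.17613216] [0.57012469 0.26568262] [0.528037   0.22874177] [0.50919531 0.15019585]
[ 0.19724673 -0.41960122 -0.00052554] [ 1.40890523e-02 -2.99715160e-02 -3.75387491e-05]
```

>>> {"name": "send_rows", "arguments": {
  "moves": [
    [0.008,-0.015,0,0,0,0,-1],
    [0.0145,-0.031,0,0,0,0,-1],
    [0.0145,-0.031,0,0,0,0,-1],
    [0.0145,-0.031,0,0,0,0,-1],
    [0.0145,-0.031,0,0,0,0,-1]
  ]
}}

```text
time_s: 3.65
tool_pos: [0.529, -0.0398, 0.1825]
tcp_rot: [-3.141, 0.002, 0.309]
contact_force: [1.4, -0.9, -0.5]
opening: 0.0149
```

>>> {"name": "send_rows", "arguments": {
  "moves": [
    [0.0145,-0.031,0,0,0,0,-1],
    [0.0145,-0.031,0,0,0,0,-1],
    [0.0145,-0.031,0,0,0,0,-1],
    [0.0145,-0.031,0,0,0,0,-1],
    [0.0145,-0.031,0,0,0,0,-1]
  ]
}}

```text
time_s: 4.07
tool_pos: [0.5508, 0.1302, 0.1825]
tcp_rot: [3.141, 0.002, 0.31]
contact_force: [0.2, 0.2, -0.4]
opening: 0.015
```

>>> {"name": "send_rows", "arguments": {
  "moves": [
    [0.0145,-0.031,0,0,0,0,-1],
    [0.0145,-0.031,0,0,0,0,-1],
    [0.0145,-0.031,0,0,0,0,-1],
    [0.0145,-0.031,0,0,0,0,-1]
  ]
}}

```text
time_s: 4.4
tool_pos: [0.5785, 0.2336, 0.1829]
tcp_rot: [-3.114, 0.002, 0.372]
contact_force: [0.3, -0.3, -0.5]
opening: 0.0152
```

>>> {"name": "send_rows", "arguments": {
  "moves": [
    [0,0,0,0,0,0,-1],
    [0,0,0,0,0,0,-1],
    [0,0,0,0,0,0,-1]
  ]
}}

```text
time_s: 4.65
tool_pos: [0.5784, 0.2315, 0.1833]
tcp_rot: [-3.115, 0.002, 0.369]
contact_force: [-0.6, 0.1, -0.2]
opening: 0.015
```

```bash
python3 look.py w2; python3 - <<'E'
from rig import snapshot
import cv2; cv2.imwrite("pics/top2.png",snapshot("top")[:,:,::-1]); cv2.imwrite("pics/scene2.png",snapshot("scene")[:,:,::-1])
E
```

```text
4.65 [0.57841836 0.23149715 0.18333638] [-3.11504497e+00  2.33119949e-03  3.69124413e-01] [-0.57234276  0.0879281  -0.2195109 ] 0.014969920860771823
```

View pics/w2.png

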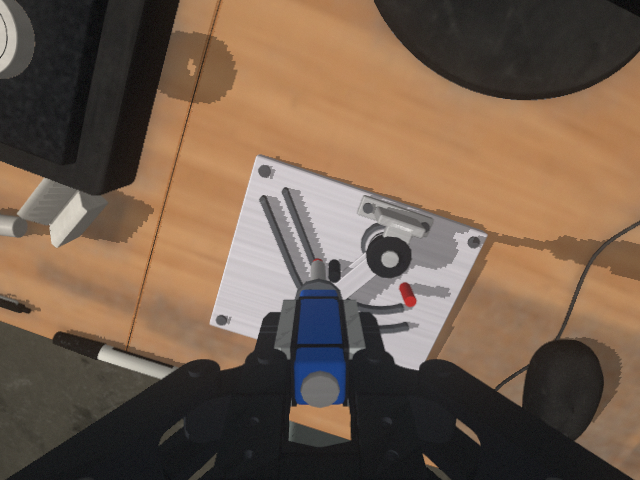

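The view is good: pivot cap at (389,259), rail ends at (265,199) and (287,190), red post at (409,295). But the pose was clipped (yaw 0.369, roll off), so I'll check the joints.

```bash
python3 - <<'E'
from rig import robot
from h import *; import pickle
s=robot.read_state(); print(s["joints"],dir(robot))
s,P=pickle.load(open("w2.pkl","rb"))
im=cv2.imread("pics/w2.png"); a=crop(im,205,150,290,218,800,600); 
b=back(P,[[389,259]],.053),back(P,[[409,290]],.04),back(P,[[265,199],[287,190]],.02); print(b)
cv2.imwrite("pics/c2.png",a)
E
```

```text
[0.36714155 0.31683018 0.09733873 1.35206536 0.02680199 3.14060466] ['Unreachable', '__class__', '__delattr__', '__dict__', '__dir__', '__doc__', '__eq__', '__format__', '__ge__', '__getattribute__', '__getstate__', '__gt__', '__hash__', '__init__', '__init_subclass__', '__le__', '__lt__', '__module__', '__ne__', '__new__', '__reduce__', '__reduce_ex__', '__repr__', '__setattr__', '__sizeof__', '__str__', '__subclasshook__', '__weakref__', 'grip_point_offset', 'read_state']
(array([[0.57551333, 0.17842936, 0.053     ]]), array([[0.55391142, 0.14948774, 0.04      ]]), array([[0.57582388, 0.2797582 , 0.02      ],
       [0.58887129, 0.26604557, 0.02      ]]))
```

View pics/c2.png

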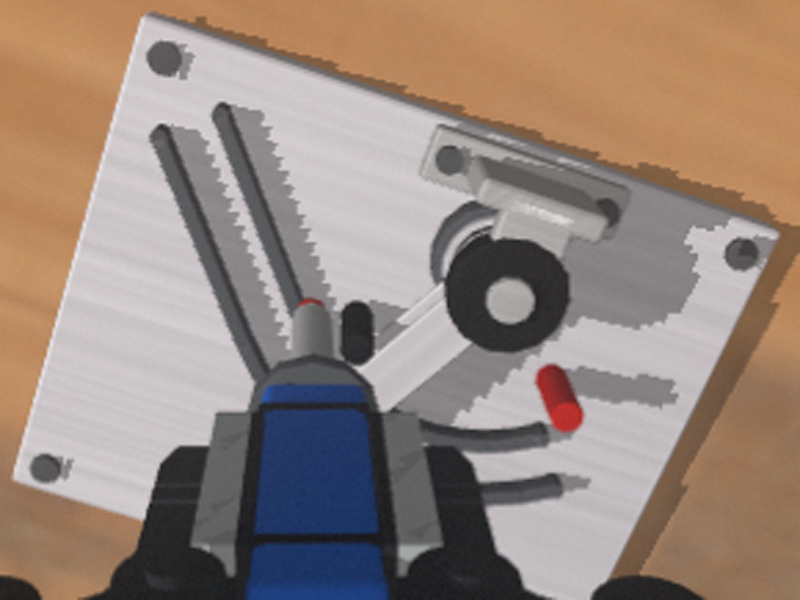

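J6 sits at its limit (yaw = j1 − j6 + π), so I need a larger yaw, about 0.55. I'll refit the fixture with both images and check the tip position in the hand.

```bash
python3 - <<'E'
from h import *; import pickle
from scipy.optimize import least_squares
from scipy.spatial.transform import Rotation as Ro
s,P=pickle.load(open("w2.pkl","rb")); T=camera_params("top")
k=290/800
fw=lambda L:np.array(L)*k+[205,150]-.3
ft=lambda L:np.array(L)/7+[193,215]-.43
M=Ro.from_euler("xyz",s["tcp_rot"]).as_matrix()
for d in (.064,.068): print("tip px",(proj(P,s["tool_pos"]+M@[0,0,d])-[205,150])/k)
cor=np.array([[.08,.1,.012],[.08,-.1,.012],[-.08,.1,.012],[-.08,-.1,.012]])
def fix(q,L): y=q[2]; c,s_=np.cos(y),np.sin(y); L=np.array(L); return np.c_[q[0]+c*L[:,0]-s_*L[:,1],q[1]+s_*L[:,0]+c*L[:,1],L[:,2]]
d=np.array([np.sin(-.9),-np.cos(-.9)])
def pts(q,z):
    p=q[3:5]; b=p+.07*np.array([-np.cos(.9),np.sin(.9)]); e=b-.068*d
    red=p+.045*np.array([-np.cos(q[5]),-np.sin(q[5])])
    return [[*p,z]],[[*e,.02]],[[*red,.04]]
W=fw([[147,14],[778,234],[14,478]]); Wp=fw([[509,299]]); We=fw([[191,119]]); Wr=fw([[566,416]])
Tc=ft([[88,88],[632,105],[50,518],[612,535]]); Tp=ft([[397,165]]);Te=ft([[140,146]]);Tr=ft([[485,254]])
for use in ("W","T","WT"):
    def res(q,full=False):
        A,B,C=pts(q,.053); r=[]
        if "W" in use: r+=[(proj(P,fix(q,cor[:3]))-W),(proj(P,fix(q,A))-Wp),(proj(P,fix(q,B))-We),(proj(P,fix(q,C))-Wr)]
        if "T" in use: r+=[2*(proj(T,fix(q,cor))-Tc),2*(proj(T,fix(q,A))-Tp),2*(proj(T,fix(q,B))-Te),2*(proj(T,fix(q,C))-Tr)]
        return np.vstack(r).ravel()
    o=least_squares(res,[.53,.195,.05,.043,-.021,.8],loss="soft_l1"); q=o.x
    A,B,C=pts(q,.053); print(use,q.round(4),"piv",fix(q,A).round(4),"open end",fix(q,B).round(4)); print(o.fun.reshape(-1,2).round(1).tolist())
R1=Ro.from_euler("xyz",[np.pi,0,.55]).as_matrix(); print("turn",np.degrees(Ro.from_matrix(M.T@R1).as_rotvec()))
E
```

```text
tip px [[309.81585114 312.6692206 ]]
tip px [[309.91995378 305.65372402]]
W [ 0.5299  0.1943  0.0397  0.046  -0.0182  0.7832] piv [[0.5766 0.178  0.053 ]] open end [[0.5825 0.2754 0.02  ]]
[[-0.3, -1.4], [4.4, 0.5], [-1.1, 1.4], [0.9, -0.2], [-1.0, 0.4], [-0.0, -0.1]]
T [ 0.5308  0.1955  0.0485  0.0454 -0.0202  0.8167] piv [[0.5771 0.1776 0.053 ]] open end [[0.5821 0.275  0.02  ]]
[[-0.3, -0.9], [0.4, -0.8], [-0.3, 0.6], [0.2, 1.0], [-0.6, -1.6], [-0.0, 0.3], [0.6, 0.7]]
WT [ 0.5302  0.1949  0.0419  0.0457 -0.0191  0.7883] piv [[0.5767 0.1778 0.053 ]] open end [[0.5823 0.2752 0.02  ]]
[[-1.2, -1.7], [3.8, -0.3], [-1.5, 1.3], [1.3, -0.2], [-0.8, 0.6], [0.6, -0.2], [0.5, -0.9], [1.2, 0.2], [-0.3, 0.5], [0.2, 2.1], [-0.8, -1.2], [-0.1, 0.1], [-0.5, 1.9]]
turn [-1.52900005e+00 -4.36647555e-03 -1.03645667e+01]
```

The tip projects to (310,306) against (310,303) seen, so the stylus is straight in the hand. Both cameras agree on the pivot within 1 mm, and the stop post is at a ≈ 0.79 as geometry demands (0.5 + 0.29). Fixing the orientation.

>>> {"name": "send_rows", "arguments": {
  "moves": [
    [0,0,0,-0.76,0,-5.2,-1],
    [0,0,0,-0.76,0,-5.2,-1],
    [0,0,0,0,0,0,-1],
    [0,0,0,0,0,0,-1]
  ]
}}

```text
time_s: 5.13
tool_pos: [0.5788, 0.2315, 0.1848]
tcp_rot: [-3.141, -0.003, 0.548]
contact_force: [-0.4, 0.4, -0.6]
opening: 0.0147
```

```bash
cat > plan.py <<'E'
import numpy as np
from rig import robot
from scipy.spatial.transform import Rotation as Ro
y=.042; R=np.array([[np.cos(y),-np.sin(y)],[np.sin(y),np.cos(y)]]); PIV=np.array([.5767,.1778])
def arc(a): return PIV+R@(.07*np.array([-np.cos(a),-np.sin(a)]))
dr=R@np.array([np.sin(-.9),-np.cos(-.9)]); bend=arc(-.9); start=bend-.056*dr
def path(s): return start+s*dr if s<.056 else arc(-.9+(s-.056)/.07)
S=robot.read_state(); M=Ro.from_euler("xyz",S["tcp_rot"]).as_matrix()
Y=S["tcp_rot"][2]; X2=np.array([[np.cos(Y),np.sin(Y)],[np.sin(Y),-np.cos(Y)]]) # world->tool xy
def show(): print("t",S["time_s"],"pos",S["tool_pos"].round(4),"rpy",S["tcp_rot"].round(4),"F",S["contact_force"].round(1),"open",round(S["opening"],4))
E
python3 - <<'E'
from plan import *
show(); print(start,bend,"to start, tool xy",X2@(start-S["tool_pos"][:2])); print("fix rot",np.degrees(Ro.from_matrix(M.T@Ro.from_euler("xyz",[np.pi,0,.55]).as_matrix()).as_rotvec()))
E
```

```text
t 5.1333 pos [0.5788 0.2315 0.1848] rpy [-3.1412e+00 -2.5000e-03  5.4770e-01] F [-0.4  0.4 -0.6] open 0.0147
[0.5732894  0.26737884] [0.53092337 0.23075753] to start, tool xy [ 0.01398102 -0.03354282]
fix rot [-0.02404597 -0.14542691 -0.13353898]
```

>>> {"name": "send_rows", "arguments": {
  "moves": [
    [0.007,-0.0165,0,0,0,0,-1],
    [0.007,-0.017,0,0,0,0,-1],
    [0,0,0.03,0,0,0,-1],
    [0,0,0.03,0,0,0,-1],
    [0,0,0.025,0,0,0,-1]
  ]
}}

```text
time_s: 5.55
tool_pos: [0.5733, 0.2679, 0.0983]
tcp_rot: [-3.141, -0.003, 0.548]
contact_force: [0.2, 0.9, -1.1]
opening: 0.0152
```

>>> {"name": "send_rows", "arguments": {
  "moves": [
    [0,0,0.002,0,0,0,-1],
    [0,0,0,0,0,0,-1],
    [0,0,0,0,0,0,-1],
    [0,0,0,0,0,0,-1],
    [0,0,0,0,0,0,-1]
  ]
}}

```text
time_s: 5.97
tool_pos: [0.5747, 0.2684, 0.0998]
tcp_rot: [3.142, -0.006, 0.55]
contact_force: [0.6, 0.2, -0.0]
opening: 0.0148
```

```bash
python3 look.py w3; python3 - <<'E'
from plan import *; from h import *
show(); print("to start",X2@(start-S["tool_pos"][:2]))
cv2.imwrite("pics/c3.png",crop(cv2.imread("pics/w3.png"),200,180,260,195,800,600))
E
```

```text
5.9667 [0.57468552 0.26836848 0.09976416] [ 3.14150654 -0.00564998  0.55015427] [ 0.59377021  0.22374355 -0.04842598] 0.014843477323674711
t 6.0167 pos [0.5745 0.2683 0.0994] rpy [ 3.1416 -0.0052  0.5503] F [ 0.8 -1.  -0.9] open 0.0152
to start [-0.00152739  0.00017165]
```

View pics/c3.png

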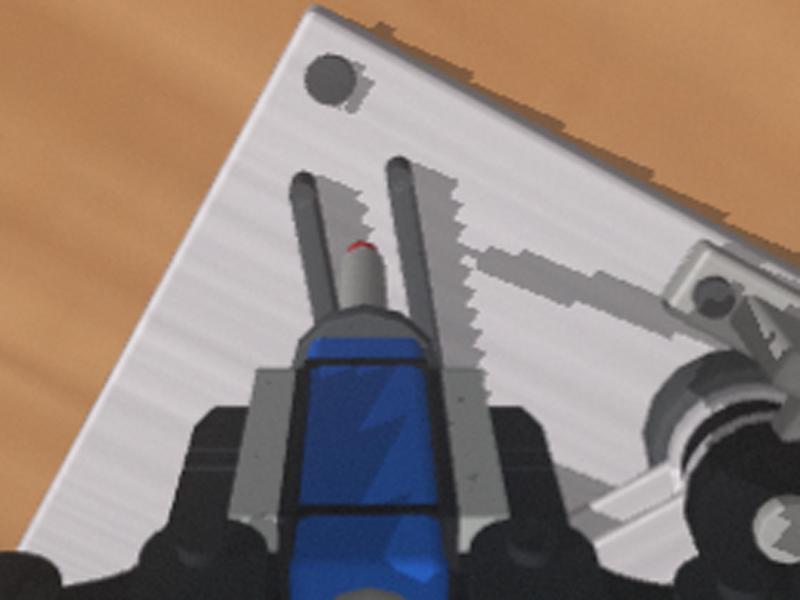

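The red tip (362,245) sits midway between the rails (313 and 408 at that row). Lowering gently.

>>> {"name": "send_rows", "arguments": {
  "moves": [
    [0,0,0.004,0,0,0,-1],
    [0,0,0.004,0,0,0,-1],
    [0,0,0.003,0,0,0,-1],
    [0,0,0.002,0,0,0,-1],
    [0,0,0,0,0,0,-1]
  ]
}}

```text
time_s: 6.43
tool_pos: [0.5731, 0.2678, 0.0836]
tcp_rot: [-3.141, -0.001, 0.551]
contact_force: [-0.9, 0.1, -1.2]
opening: 0.0151
```

>>> {"name": "send_rows", "arguments": {
  "moves": [
    [0,0,0.002,0,0,0,-1],
    [0,0,0.001,0,0,0,-1],
    [0,0,0,0,0,0,-1]
  ]
}}

```text
time_s: 6.68
tool_pos: [0.5734, 0.2679, 0.0812]
tcp_rot: [-3.141, -0.002, 0.551]
contact_force: [-0.3, -0.2, -0.9]
opening: 0.015
```

>>> {"name": "send_rows", "arguments": {
  "moves": [
    [0,0,0.001,0,0,0,-1],
    [0,0,0,0,0,0,-1]
  ]
}}

```text
time_s: 6.85
tool_pos: [0.5736, 0.2681, 0.0807]
tcp_rot: [-3.141, -0.003, 0.551]
contact_force: [-0.4, -0.1, 0.8]
opening: 0.0151
```

>>> {"name": "send_rows", "arguments": {
  "moves": [
    [0,0,0.0005,0,0,0,-1],
    [0,0,0,0,0,0,-1],
    [0,0,0,0,0,0,-1]
  ]
}}

```text
time_s: 7.1
tool_pos: [0.5737, 0.2681, 0.0805]
tcp_rot: [-3.141, -0.003, 0.551]
contact_force: [-1.0, -0.4, 2.7]
opening: 0.0147
```

>>> {"name": "send_rows", "arguments": {
  "moves": [
    [0,0,0.0005,0,0,0,-1],
    [0,0,0,0,0,0,-1],
    [0,0,0,0,0,0,-1]
  ]
}}

```text
time_s: 7.35
tool_pos: [0.5738, 0.2682, 0.0804]
tcp_rot: [-3.141, -0.003, 0.551]
contact_force: [-1.8, -1.6, 5.5]
opening: 0.0147
```

```bash
python3 - <<'E'
from plan import *
show(); p=S["tool_pos"][:2]; print("to start",X2@(start-p)); v=.0025
L=[path(s) for s in np.arange(0,.16,v)]
D=np.diff(L,axis=0)@X2.T
print("straight row",D[3]*1000, "to bend",X2@(bend-p)*1000)
E
```

```text
t 7.35 pos [0.5738 0.2682 0.0804] rpy [-3.1414 -0.0033  0.5509] F [-1.8 -1.6  5.5] open 0.0147
to start [-0.00080798  0.00041605]
straight row [-2.46729748  0.40304234] to bend [-56.07544105   9.4441939 ]
```

Floor contact is felt (about 3–5 N). I'll ease off slightly and slide down the straight at about 2.4 cm/s.

>>> {"name": "send_rows", "arguments": {
  "moves": [
    [-0.001,0.0002,-0.0004,0,0,0,-1],
    [-0.002,0.0003,0,0,0,0,-1],
    [-0.002,0.0003,0,0,0,0,-1],
    [-0.002,0.0003,0,0,0,0,-1],
    [-0.002,0.0003,0,0,0,0,-1]
  ]
}}

```text
time_s: 7.77
tool_pos: [0.5673, 0.2625, 0.0805]
tcp_rot: [-3.141, -0.004, 0.551]
contact_force: [3.7, 3.0, 4.2]
opening: 0.015
```

>>> {"name": "send_rows", "arguments": {
  "moves": [
    [-0.002,0.0004,0,0,0,0,-1],
    [-0.002,0.0003,0,0,0,0,-1],
    [-0.002,0.0004,0,0,0,0,-1],
    [-0.002,0.0003,0,0,0,0,-1],
    [-0.002,0.0003,0,0,0,0,-1]
  ]
}}

```text
time_s: 8.18
tool_pos: [0.5594, 0.2556, 0.0804]
tcp_rot: [-3.141, -0.004, 0.551]
contact_force: [4.6, 2.2, 5.1]
opening: 0.0151
```

>>> {"name": "send_rows", "arguments": {
  "moves": [
    [-0.002,0.0004,0,0,0,0,-1],
    [-0.002,0.0003,0,0,0,0,-1],
    [-0.002,0.0004,0,0,0,0,-1],
    [-0.002,0.0003,0,0,0,0,-1],
    [-0.002,0.0003,0,0,0,0,-1]
  ]
}}

```text
time_s: 8.6
tool_pos: [0.5518, 0.249, 0.0804]
tcp_rot: [-3.141, -0.004, 0.551]
contact_force: [3.8, 4.2, 5.2]
opening: 0.0151
```

>>> {"name": "send_rows", "arguments": {
  "moves": [
    [-0.002,0.0004,0,0,0,0,-1],
    [-0.002,0.0003,0,0,0,0,-1],
    [-0.002,0.0004,0,0,0,0,-1],
    [-0.002,0.0003,0,0,0,0,-1],
    [-0.002,0.0003,0,0,0,0,-1]
  ]
}}

```text
time_s: 9.02
tool_pos: [0.5442, 0.2423, 0.0804]
tcp_rot: [-3.141, -0.004, 0.551]
contact_force: [4.6, 3.2, 5.1]
opening: 0.0153
```

```bash
python3 - <<'E'
from plan import *
show(); p=S["tool_pos"][:2]; print("along",(p-start)@dr,"cross",(p-start)@[-dr[1],dr[0]],"to bend",X2@(bend-p)*1000)
E
```

```text
t 9.0167 pos [0.5442 0.2423 0.0804] rpy [-3.1413 -0.004   0.5508] F [4.6 3.2 5.1] open 0.0153
along 0.038364661220489246 cross -7.37707869689179e-05 to bend [-17.39262104   2.91673607]
```

```bash
python3 - <<'E'
from plan import *
ss=np.arange(.0384,.147,.002); L=np.array([path(s) for s in ss]); D=np.diff(L,axis=0)@X2.T*1000
for i in range(0,len(D),5): print(round(ss[i]*1000),round(-.9+(ss[i]-.056)/.07,2), D[i:i+5].round(1).tolist())
E
```

```text
38 -1.15 [[-2.0, 0.3], [-2.0, 0.3], [-2.0, 0.3], [-2.0, 0.3], [-2.0, 0.3]]
48 -1.01 [[-2.0, 0.3], [-2.0, 0.3], [-2.0, 0.3], [-2.0, 0.3], [-2.0, 0.4]]
58 -0.87 [[-2.0, 0.4], [-1.9, 0.5], [-1.9, 0.5], [-1.9, 0.6], [-1.9, 0.6]]
68 -0.72 [[-1.9, 0.7], [-1.9, 0.7], [-1.8, 0.8], [-1.8, 0.9], [-1.8, 0.9]]
78 -0.58 [[-1.8, 1.0], [-1.7, 1.0], [-1.7, 1.1], [-1.7, 1.1], [-1.6, 1.1]]
88 -0.44 [[-1.6, 1.2], [-1.6, 1.2], [-1.5, 1.3], [-1.5, 1.3], [-1.5, 1.4]]
98 -0.29 [[-1.4, 1.4], [-1.4, 1.4], [-1.3, 1.5], [-1.3, 1.5], [-1.2, 1.6]]
108 -0.15 [[-1.2, 1.6], [-1.2, 1.6], [-1.1, 1.7], [-1.1, 1.7], [-1.0, 1.7]]
118 -0.01 [[-1.0, 1.8], [-0.9, 1.8], [-0.9, 1.8], [-0.8, 1.8], [-0.8, 1.9]]
128 0.13 [[-0.7, 1.9], [-0.7, 1.9], [-0.6, 1.9], [-0.5, 1.9], [-0.5, 1.9]]
138 0.28 [[-0.4, 2.0], [-0.4, 2.0], [-0.3, 2.0], [-0.3, 2.0]]
```

>>> {"name": "send_rows", "arguments": {
  "moves": [
    [-0.002,0.0003,-0.0005,0,0,0,-1],
    [-0.002,0.0003,0,0,0,0,-1],
    [-0.002,0.0003,0,0,0,0,-1],
    [-0.002,0.0004,0,0,0,0,-1],
    [-0.002,0.0003,0,0,0,0,-1]
  ]
}}

```text
time_s: 9.43
tool_pos: [0.536, 0.2354, 0.0805]
tcp_rot: [-3.141, -0.003, 0.551]
contact_force: [3.0, 2.2, 4.4]
opening: 0.015
```

>>> {"name": "send_rows", "arguments": {
  "moves": [
    [-0.002,0.0003,0,0,0,0,-1],
    [-0.002,0.0003,0,0,0,0,-1],
    [-0.002,0.0003,0,0,0,0,-1],
    [-0.002,0.0003,0,0,0,0,-1],
    [-0.002,0.0004,0,0,0,0,-1]
  ]
}}

```text
time_s: 9.85
tool_pos: [0.5283, 0.2289, 0.0804]
tcp_rot: [-3.141, -0.003, 0.551]
contact_force: [3.0, 2.9, 5.8]
opening: 0.0149
```

>>> {"name": "send_rows", "arguments": {
  "moves": [
    [-0.002,0.0004,0,0,0,0,-1],
    [-0.0019,0.0005,0,0,0,0,-1],
    [-0.0019,0.0005,0,0,0,0,-1],
    [-0.0019,0.0006,0,0,0,0,-1],
    [-0.0019,0.0006,0,0,0,0,-1]
  ]
}}

```text
time_s: 10.27
tool_pos: [0.5214, 0.2218, 0.0804]
tcp_rot: [-3.141, -0.003, 0.551]
contact_force: [3.8, 4.1, 4.4]
opening: 0.0148
```

```bash
cat > chk.py <<'E'
from plan import *
show(); q=R.T@(S["tool_pos"][:2]-PIV); a=np.arctan2(-q[1],-q[0]); print("r",np.hypot(*q).round(4),"a",a.round(3),"s",.056+.07*(a+.9))
f=R.T@S["contact_force"][:2]; t=np.array([np.sin(a),-np.cos(a)]); n=np.array([-np.cos(a),-np.sin(a)]); print("F along",(f@t).round(1),"outward",(f@n).round(1),"Fz",S["contact_force"][2].round(1))
E
python3 chk.py
```

```text
t 10.2667 pos [0.5214 0.2218 0.0804] rpy [-3.1408e+00 -2.6000e-03  5.5090e-01] F [3.8 4.1 4.4] open 0.0148
r 0.0707 a -0.714 s 0.0690325170322112
F along -5.6 outward -0.4 Fz 4.4
```

>>> {"name": "send_rows", "arguments": {
  "moves": [
    [-0.0019,0.0007,-0.0004,0,0,0,-1],
    [-0.0019,0.0007,0,0,0,0,-1],
    [-0.0018,0.0008,0,0,0,0,-1],
    [-0.0018,0.0009,0,0,0,0,-1],
    [-0.0018,0.0009,0,0,0,0,-1]
  ]
}}

```text
time_s: 10.68
tool_pos: [0.5157, 0.2136, 0.0805]
tcp_rot: [-3.141, -0.002, 0.551]
contact_force: [2.9, 4.4, 3.1]
opening: 0.0151
```

>>> {"name": "send_rows", "arguments": {
  "moves": [
    [-0.0018,0.001,0,0,0,0,-1],
    [-0.0017,0.001,0,0,0,0,-1],
    [-0.0017,0.0011,0,0,0,0,-1],
    [-0.0017,0.0011,0,0,0,0,-1],
    [-0.0016,0.0011,0,0,0,0,-1]
  ]
}}

```text
time_s: 11.1
tool_pos: [0.5112, 0.2048, 0.0805]
tcp_rot: [-3.14, -0.003, 0.551]
contact_force: [3.0, 4.5, 3.6]
opening: 0.0152
```

>>> {"name": "send_rows", "arguments": {
  "moves": [
    [-0.0016,0.0012,0,0,0,0,-1],
    [-0.0016,0.0012,0,0,0,0,-1],
    [-0.0015,0.0013,0,0,0,0,-1],
    [-0.0015,0.0013,0,0,0,0,-1],
    [-0.0015,0.0014,0,0,0,0,-1]
  ]
}}

```text
time_s: 11.52
tool_pos: [0.5078, 0.1956, 0.0805]
tcp_rot: [-3.139, -0.003, 0.551]
contact_force: [2.9, 6.5, 3.0]
opening: 0.0153
```

```bash
python3 chk.py
```

```text
t 11.5167 pos [0.5078 0.1956 0.0805] rpy [-3.1394e+00 -2.7000e-03  5.5130e-01] F [2.9 6.5 3. ] open 0.0153
r 0.0712 a -0.295 s 0.09835482921600233
F along -7.0 outward -1.2 Fz 3.0
```

>>> {"name": "send_rows", "arguments": {
  "moves": [
    [-0.0012,0.0015,0,0,0,0,-1],
    [-0.0012,0.0015,0,0,0,0,-1],
    [-0.0011,0.0016,0,0,0,0,-1],
    [-0.0011,0.0016,0,0,0,0,-1],
    [-0.0012,0.0016,0,0,0,0,-1]
  ]
}}

```text
time_s: 11.93
tool_pos: [0.5066, 0.1862, 0.0805]
tcp_rot: [-3.138, -0.002, 0.551]
contact_force: [1.4, 7.2, 3.4]
opening: 0.0149
```

>>> {"name": "send_rows", "arguments": {
  "moves": [
    [-0.0012,0.0016,0,0,0,0,-1],
    [-0.0012,0.0016,0,0,0,0,-1],
    [-0.0011,0.0017,0,0,0,0,-1],
    [-0.0011,0.0017,0,0,0,0,-1],
    [-0.001,0.0017,0,0,0,0,-1]
  ]
}}

```text
time_s: 12.35
tool_pos: [0.506, 0.1765, 0.0805]
tcp_rot: [-3.138, -0.003, 0.552]
contact_force: [1.3, 8.2, 3.4]
opening: 0.0151
```

>>> {"name": "send_rows", "arguments": {
  "moves": [
    [-0.001,0.0018,0,0,0,0,-1],
    [-0.0009,0.0018,0,0,0,0,-1],
    [-0.0009,0.0018,0,0,0,0,-1],
    [-0.0008,0.0018,0,0,0,0,-1],
    [-0.0008,0.0019,0,0,0,0,-1]
  ]
}}

```text
time_s: 12.77
tool_pos: [0.5067, 0.1668, 0.0804]
tcp_rot: [-3.137, -0.002, 0.552]
contact_force: [0.0, 8.7, 4.3]
opening: 0.0151
```

```bash
python3 chk.py
```

```text
t 12.7667 pos [0.5067 0.1668 0.0804] rpy [-3.1365e+00 -2.4000e-03  5.5180e-01] F [0.  8.7 4.3] open 0.0151
r 0.0709 a 0.114 s 0.1270123725375859
F along -8.6 outward -1.4 Fz 4.3
```

>>> {"name": "send_rows", "arguments": {
  "moves": [
    [-0.0006,0.002,-0.0003,0,0,0,-1],
    [-0.0006,0.002,0,0,0,0,-1],
    [-0.0005,0.002,0,0,0,0,-1],
    [-0.0004,0.002,0,0,0,0,-1],
    [-0.0004,0.002,0,0,0,0,-1]
  ]
}}

```text
time_s: 13.18
tool_pos: [0.5092, 0.1569, 0.0804]
tcp_rot: [-3.136, -0.001, 0.552]
contact_force: [-0.7, 9.0, 4.1]
opening: 0.0149
```

>>> {"name": "send_rows", "arguments": {
  "moves": [
    [-0.0002,0.001,0,0,0,0,-1],
    [-0.0002,0.001,0,0,0,0,-1],
    [0,0,0,0,0,0,-1],
    [0,0,0,0,0,0,-1]
  ]
}}

```text
time_s: 13.52
tool_pos: [0.51, 0.1545, 0.0804]
tcp_rot: [-3.137, -0.001, 0.552]
contact_force: [0.1, 6.4, 5.3]
opening: 0.0152
```

```bash
python3 chk.py; python3 look.py w4; python3 -c "
from h import *
cv2.imwrite('pics/c4.png',crop(cv2.imread('pics/w4.png'),240,140,320,240,800,600))"
```

```text
t 13.5167 pos [0.51   0.1545 0.0804] rpy [-3.1373e+00 -9.0000e-04  5.5160e-01] F [0.1 6.4 5.3] open 0.0152
r 0.0706 a 0.294 s 0.1396006159125287
F along -6.1 outward -2.2 Fz 5.3
13.5167 [0.5100324  0.1544948  0.08042042] [-3.13728266e+00 -8.78919200e-04  5.51628866e-01] [0.07596431 6.43676967 5.33517991] 0.015168946940681228
```

View pics/c4.png

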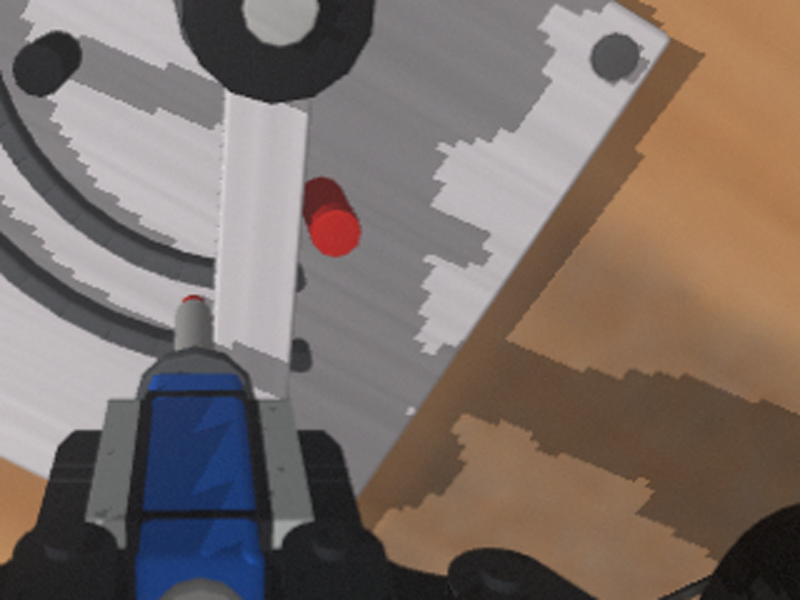

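The shank (192,310) presses the arm. The arm's edge at (302,200) almost touches the red post (312,200), and the tip lies in the channel. Inching on until the force rises at the stop.

>>> {"name": "send_rows", "arguments": {
  "moves": [
    [-0.0001,0.001,0,0,0,0,-1],
    [-0.0001,0.001,0,0,0,0,-1],
    [0,0,0,0,0,0,-1]
  ]
}}

```text
time_s: 13.82
tool_pos: [0.5108, 0.1529, 0.0804]
tcp_rot: [-3.137, -0.001, 0.552]
contact_force: [-0.2, 7.6, 5.4]
opening: 0.0148
```

>>> {"name": "send_rows", "arguments": {
  "moves": [
    [-0.0001,0.0005,0,0,0,0,-1],
    [0,0.0005,0,0,0,0,-1],
    [0,0,0,0,0,0,-1]
  ]
}}

```text
time_s: 14.07
tool_pos: [0.5111, 0.1521, 0.0804]
tcp_rot: [-3.136, -0.001, 0.552]
contact_force: [-0.1, 8.4, 5.4]
opening: 0.015
```

```bash
python3 chk.py
```

```text
t 14.0667 pos [0.5111 0.1521 0.0804] rpy [-3.1363e+00 -9.0000e-04  5.5190e-01] F [-0.1  8.4  5.4] open 0.015
r 0.0704 a 0.331 s 0.14219944810222349
F along -7.8 outward -2.9 Fz 5.4
```

>>> {"name": "send_rows", "arguments": {
  "moves": [
    [0,0.0005,0,0,0,0,-1],
    [0,0.0005,0,0,0,0,-1],
    [0,0,0,0,0,0,-1]
  ]
}}

```text
time_s: 14.32
tool_pos: [0.5114, 0.1517, 0.0804]
tcp_rot: [-3.135, -0.001, 0.552]
contact_force: [-1.3, 10.1, 5.6]
opening: 0.015
```

>>> {"name": "send_rows", "arguments": {
  "moves": [
    [0,0.0005,0,0,0,0,-1],
    [0,0.0005,0,0,0,0,-1],
    [0,0,0,0,0,0,-1]
  ]
}}

```text
time_s: 14.57
tool_pos: [0.5115, 0.1514, 0.0804]
tcp_rot: [-3.133, -0.001, 0.552]
contact_force: [-2.9, 11.0, 6.2]
opening: 0.0148
```

```bash
python3 chk.py; python3 look.py w5; python3 -c "
from h import *
cv2.imwrite('pics/c5.png',crop(cv2.imread('pics/w5.png'),290,165,160,120,800,600))"
```

```text
t 14.5667 pos [0.5115 0.1514 0.0804] rpy [-3.1334e+00 -1.0000e-03  5.5240e-01] F [-2.9 11.   6.2] open 0.0148
r 0.0703 a 0.342 s 0.14296966971840191
F along -11.3 outward -1.4 Fz 6.2
14.5667 [0.51149023 0.15141929 0.0804202 ] [-3.13339474e+00 -1.02103578e-03  5.52420549e-01] [-2.90508425 10.96223594  6.19372921] 0.014790214661177272
```

View pics/c5.png

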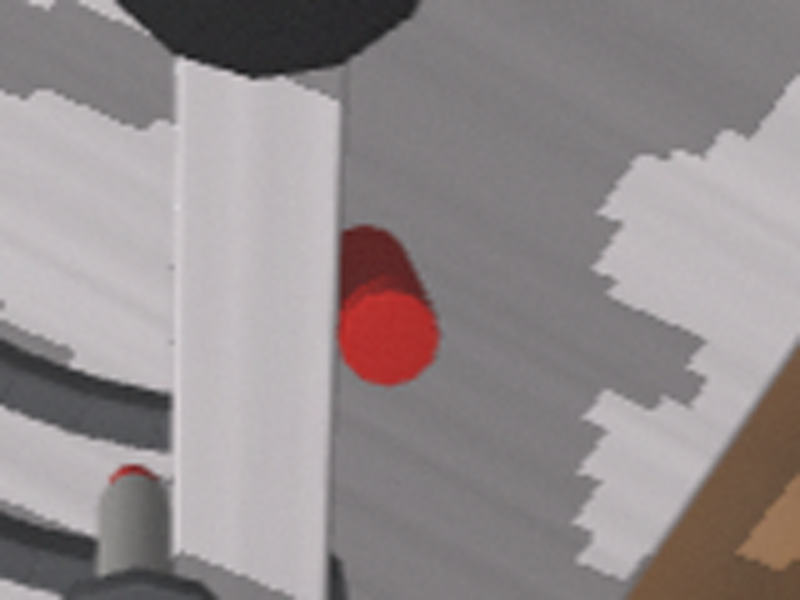

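The arm's edge now touches the red post (340,330), the motion has stalled and the push has risen to about 11 N. I'll hold briefly to check it is steady, then hand in.

>>> {"name": "send_rows", "arguments": {
  "moves": [
    [0,0,0,0,0,0,-1],
    [0,0,0,0,0,0,-1],
    [0,0,0,0,0,0,-1],
    [0,0,0,0,0,0,-1],
    [0,0,0,0,0,0,-1]
  ]
}}

```text
time_s: 15.03
tool_pos: [0.5115, 0.1514, 0.0804]
tcp_rot: [-3.134, -0.001, 0.552]
contact_force: [-3.1, 10.6, 6.2]
opening: 0.0149
```

```bash
python3 chk.py; python3 -c "
from rig import workorder; print(workorder.sign_off())"
```

```text
t 15.0333 pos [0.5115 0.1514 0.0804] rpy [-3.1335e+00 -1.0000e-03  5.5250e-01] F [-3.1 10.6  6.2] open 0.0149
r 0.0703 a 0.342 s 0.1429415647737458
F along -11.0 outward -1.1 Fz 6.2
the job is handed in; nothing more can be done
None
```

I took the stylus from its stand, set its tip down at the start of the channel, and slid it along at about 2.4 cm/s. It wound the cage arm round to its stop at the red post, and I handed the job in at 15 s of robot time, still holding.

- **Arm at its stop:** in the last wrist picture the arm's edge touches the red post. The tip reads a = 0.342 rad on the arc, against 0.33 expected. The forward push rose to about 11 N while the tip stalled, and it held steady over 0.4 s of waiting.
- **Stylus in the grip:** the opening held at 15 mm throughout the slide. The tip tracked within about 1 mm of the channel's centre line, with about 6 N on the floor at the end.
- **Fingers clear of the arm:** by the heights given, the fingertips were about 42 mm above the top of the arm. No picture showed them near it.

- **Joint limit:** on the way to the fixture the last joint reached its range limit and the pose was cut short. I turned the tool to a different yaw in free air and nothing was touched.
- **Friction:** sliding friction was higher than I expected, about 5 N along the channel.
- **Not checked:** I took no overview picture at the end, so I did not check again that the other things on the desk are where they were.

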